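# Open the lift-and-slide hatch of a carver's file chest

## Robot

A 7-joint arm with a two-finger parallel gripper is mounted at the origin on the work surface. World frame = base frame: x ahead of the robot, y to its left, z up, the work surface at z = 0. Lengths are in m, angles in rad, forces in N, time in s.
With the tool pointing down it reaches from about 0.4 to 0.85 m from the base axis. Payload 10.4 kg.
Tool frame: the origin (TCP) lies on the centre line of the jaws, within the pads' length; the fingertips stand r.finger_overhang ahead of it and the grasp point (between the pads) lies 5 mm behind it (r.finger_overhang is the distance from the TCP to the fingertips, in m); z points along the fingers, y is the line along which they close (so a half turn about z gives the same grasp; the last joint's range is limited). The gripper opens to 87 mm and grips with 3 to 60 N. Pads are 19 mm wide; open, the fingers measure 117 mm over their backs; the gripper's body (75 mm by 190 mm) begins 51 mm behind the grasp point.
Start: joints at [-1.277, 0.332, -0.065, 1.46, 0.022, 1.35, -0.088], TCP at [0.195, 0.594, 0.237] pointing down, gripper open.
Joint ranges: [-2.6, 2.6], [-0.5, 2.12], [-1.47, 1.34], [0.16, 2.42], [-1.27, 4.41], [0.06, 2.06], [-2.6, 2.6]. Speed limits (rad/s): [2.22, 2.22, 2.79, 2.79, 3.14, 3.14, 3.14].

## Interface

Orientations are given as a unit quaternion [x, y, z, w].
In Python, from bench import read_state, viewer, r gives the robot as it stands.
- The arm moves only by the tool carry_out, never from a script. Its argument "moves" is a list of rows, each a list of 6 numbers: the shift along the tool's x, y, z in units of 40 mm (1.0 is 40 mm), then the turn, a rotation vector about the tool's x, y, z in units of 8 degrees (1.0 is 8 degrees). A call has 1 to 20 rows; each row shifts and turns the commanded pose from where the row before left it, along the tool's axes as they then stand; what a row does not reach is not made up. A row lasts 1/8 s, in which the tool goes at most 62.5 mm and 10.7 degrees, less where a joint would pass 70% of its speed; a pose out of reach is approached as far as the arm can. A call is refused whole if a number of a shift passes 1 or a number of a turn 1, either way. A call with a gripper value outside its range is refused whole. "fingers" is the finger opening in mm, from 0 to 87, set as the call begins (left out, the last holds). The fingers move at their own pace and stop on an object; "force" is the grip in N (left out, the last holds). Time passes only in rows, so rows that do not move let the fingers close. It gives the time, the measured TCP pose, the force, the opening and the grip force at its end, in the units of the state.
- read_state(): the state, without advancing time (a new reading comes with each control period).
- viewer.camera(name): name is "scene" or "top" or "wrist"; returns a dict with "pixels" (384x512x3 uint8, red, green, blue), "range_z" (384x512 float32, m along the optical axis (not along the pixel's ray), 0 where there is no reading), "fx", "fy", "cx", "cy" (pixels), "xyz" and "orientation" of the camera in the world. Camera axes: x right, y down, z forward; pixel columns grow to the right and rows downward; lengths in m; the calibration is good to about 2 mm. A picture is of the moment at which its call begins.
- r.close_job(): hands the job in; it is judged then, once.
The state is a dict: "time": time; "joint_positions": joint angles; "joint_vel": joint speeds; "joint_torque": joint torques, N m; "ee_pos": TCP position; "eef_rot": TCP orientation; "ft_force": force on the tool from outside, world axes, zero at the start; "torque": the same for the moment, N m; "width": finger opening in m; "grip_force": force on a finger pad.
Only numpy, scipy, OpenCV 4.12 (cv2) and the standard library are available. Lean on these libraries where they do the work, as an engineer would, in place of code of your own. Each camera call takes 0.05 s, during which the arm holds its last target. There are 200 camera calls.

## Task

Open the long tool chest on the cardboard: take its recessed wooden hatch by the bar handle, lift it straight up off its seat, slide it along its two side channels to the other end of the chest so that the well with the files is fully uncovered, lower it flat onto the deck there and let go. Leave the smaller box with the round-knobbed lid and the loose file alone.

Things in the scene. Friction and masses are not known exactly. Their poses are not given: they have to be found in the camera images.
- chest: Fixed plywood chest 170 (x) x 296 (y) x 104 mm high, origin under its centre, z up, yaw within 0.35 rad. Hatch recess at the -y end, y -134 to -10, seat 58 high; beyond it a deck 70 high. Well opening y -124 to -20. C channels along both long sides: lips' edges at x = +-62, underside 96. The hatch rises 12 mm to clear the deck, meets the lips at 26 (lift 19), and cannot come out.
- hatch_grip (a point): Centre of the bar handle of the chest's loose wooden hatch (140 x 120 x 12 mm, 0.2 kg), 45 mm above its underside; axes as the chest's. Bar 90 (x) x 20 (y) x 26 mm, 20 mm clear above the hatch: pinch its 20 mm width. In the chest's frame it starts at (0, -72, 103) mm; on the deck it is 115 high. Fully open: y = +42 mm up to the channel stops at +76; aim for +60.
- lid_knob (a point): Bystander, not to be moved: centre of the round wooden knob (32 mm across) on the loose lid of a smaller plywood box, 150 x 130 x 80 mm with its lid, knob top 108 mm above the table. The box stands left or right of the chest.
- file_mid (a point): Bystander, not to be moved: middle of a loose steel file with a black handle, 280 mm long (along x), 24 mm high, lying on the table at the far left or right; this point is 10 mm above the table.
There are look-alikes about, which are no part of the job. Leave any purple look-alike of the part that bears hatch_grip alone.

How it is judged:
By the outcome, as a careful person would: the job done as asked, in the order asked, and still so for the second after the job is handed in, with the robot touching nothing.
It also fails if it takes over 35 s, if anything falls off the work surface, if the arm or the gripper's body presses on something with over 40 N, if the wrist force passes 120 N, or if a joint passes its speed limit or range.

## Working session

There is one attempt and no reset: what is moved stays moved. The work goes in short steps, Python scripts to look and compute and a tool call to move; the robot and the scene stay as the last step left them, time stands still between calls to the robot, and variables do not carry over. Pictures are saved under pics/ and viewed, at most 10 in all, crops included, and the job is handed in when it is done.

Besides the shell and the picture viewer there is one more tool, called after "Emit:" as name(argument=value, ...), one argument or row to a line, values as JSON. carry_out: Moves the arm, as the interface text tells. Its arguments: {"type":"object","properties":{"moves":{"type":"array","items":{"type":"array","items":{"type":"number"}}},"fingers":{"type":"number"},"force":{"type":"number"}},"required":["moves"]}

```bash
mkdir -p pics
cat > h.py <<'E'
from bench import read_state, viewer, r
import numpy as np, cv2
from scipy.spatial.transform import Rotation as R
def cam(n):
    c=viewer.camera(n); np.savez('/tmp/'+n+'.npz',**c); return c
def load(n): return np.load('/tmp/'+n+'.npz')
def pts(c):
    z=c['range_z'];v,u=np.mgrid[:384,:512]
    p=np.stack([(u-c['cx'])/c['fx']*z,(v-c['cy'])/c['fy']*z,z],-1)
    return p@R.from_quat(c['orientation']).as_matrix().T+c['xyz']
E
python3 - <<'E'
from h import *
a=cam('scene');b=cam('top')
im=np.hstack([a['pixels'],b['pixels']])[:,:,::-1]
cv2.imwrite('pics/1.png',cv2.resize(a['pixels'][:,:,::-1],(800,600)));cv2.imwrite('pics/2.png',cv2.resize(b['pixels'][:,:,::-1],(800,600)))
for c in(a,b):print(c['xyz'],R.from_quat(c['orientation']).as_matrix().round(2).tolist(),c['fx'])
s=read_state();print(s);print(r.finger_overhang)
E
```

```text
[1.14760951 1.1083418  1.05896908] [[-0.83, 0.31, -0.45], [0.55, 0.49, -0.67], [0.01, -0.81, -0.58]] 443.01000564254247
[0.16991007 0.02718757 1.58581894] [[-0.0, -0.99, 0.16], [-1.0, -0.0, -0.01], [0.01, -0.16, -0.99]] 437.89673091694146
{'time': 0.1, 'joint_positions': array([-1.27659733,  0.33280055, -0.06467866,  1.4608547 ,  0.02157807,
        1.34991494, -0.08849738]), 'joint_vel': array([ 0.0002426 , -0.0014331 ,  0.00165382, -0.00154238,  0.00039421,
        0.00133033,  0.00070733]), 'joint_torque': array([ 8.21320209e-04, -6.24544430e+01,  2.40475894e-02, -3.90715599e+01,
       -6.16144622e-02,  3.64754826e-02,  3.88605645e-05]), 'ee_pos': array([0.19460841, 0.5935787 , 0.23583976]), 'eef_rot': array([ 1.57739494e-01,  9.87480552e-01, -6.36726489e-04, -7.92263880e-05]), 'ft_force': array([ 0.75906318,  0.00825018, -0.77952089]), 'torque': array([-0.0203805 ,  0.00742087,  0.0115563 ]), 'grip_force': 0.0, 'width': 0.08674529885502123}
0.014
```

View pics/1.png

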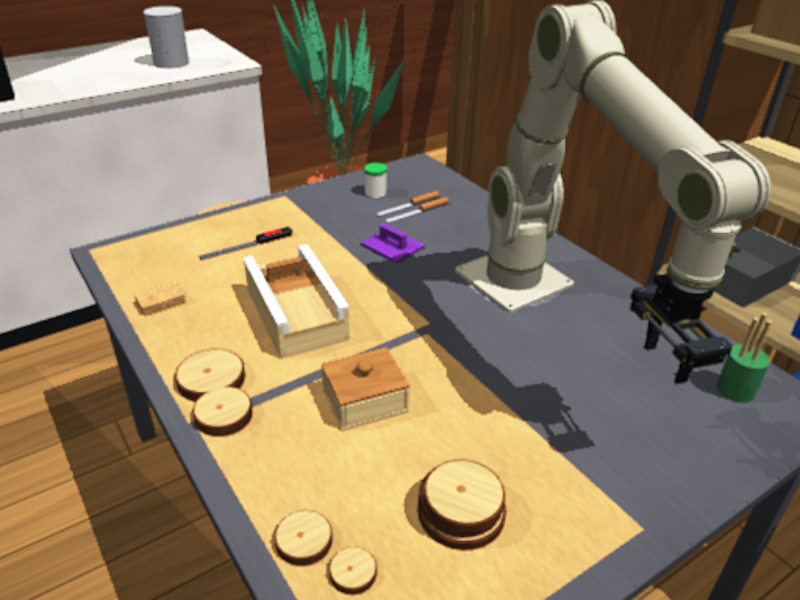

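View pics/2.png

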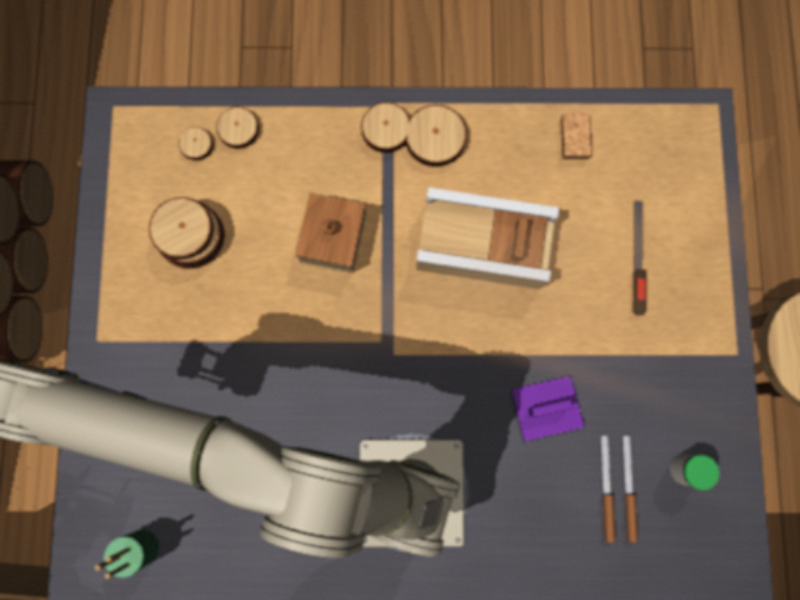

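The top view shows the chest at (490,235), its brown hatch at the right (-y) end with the bar at (522,238). Things that could be mistaken for it are the purple look-alike at (548,408) and the small box's knob at (333,228). I choose (522,238), the bar on the recessed brown hatch between the white channels.

Run:
```python
from h import *
for n in('top','scene'):
    c=load(n);p=pts(c);im=c['pixels'].astype(int)
    reg=(p[...,0]>.4)&(p[...,0]<.75)&(p[...,1]<0)&(p[...,1]>-.4)
    lip=reg&(p[...,2]>.097)&(p[...,2]<.112)&(im.min(-1)>130)&(np.ptp(im,axis=-1)<40)
    q=p[lip];rc=cv2.minAreaRect((q[:,:2]*1000).astype(np.float32));print(n,'lip',rc,np.median(q[:,2]),len(q))
    d=reg&(np.ptp(im,axis=-1)>40)&(p[...,2]>.107)&(p[...,2]<.13)
    q=p[d];print('bar',len(q),q.mean(0) if len(q) else 0,cv2.minAreaRect((q[:,:2]*1000).astype(np.float32)) if len(q)>4 else 0, np.percentile(q[:,2],[10,50,90]) if len(q) else 0)
    s=p[reg&(p[...,2]>.12)]; print('above .12',len(s))
c=load('top');cv2.imwrite('pics/3.png',cv2.resize(c['pixels'][110:190,250:370,::-1],None,fx=6,fy=6,interpolation=cv2.INTER_CUBIC))
```

```text
top lip ((573.02783203125, -172.08123779296875), (295.5653381347656, 173.1763916015625), 80.85082244873047) 0.10333950023383398 1117
bar 150 [ 0.55996414 -0.241227    0.1149751 ] ((561.2339477539062, -242.08558654785156), (20.6940975189209, 91.11557006835938), 80.24492645263672) [0.11058768 0.11503859 0.11954088]
above .12 14
scene lip ((570.3792724609375, -170.13330078125), (304.50823974609375, 173.5675506591797), 80.67320251464844) 0.10284267282819448 616
bar 94 [ 0.56048938 -0.23607303  0.1133084 ] ((559.9346313476562, -238.8750762939453), (26.789899826049805, 89.05490112304688), 78.77362823486328) [0.10878078 0.11377148 0.11637899]
above .12 1
```

View pics/3.png

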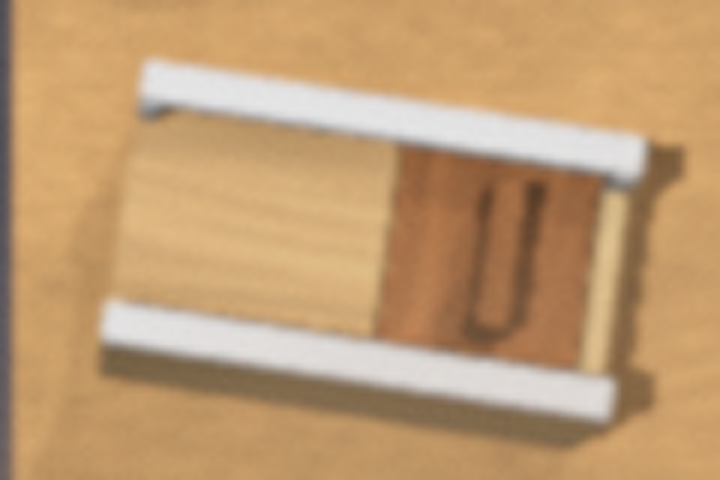

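The crop shows the bar standing on the brown hatch at about (505,255), between the two white lips, with the bare deck to its left. The chest is at about (0.572, -0.171) with yaw -9.2°. Chest and bar fits agree on a grip at (0.561, -0.242), bar top at z≈0.115. Starting the approach.

Emit:
carry_out(
  moves=[
    [-0.82, -0.47, 0, 0, 0, -0.08],
    [-0.82, -0.47, 0, 0, 0, -0.08],
    [-0.82, -0.47, 0, 0, 0, -0.08],
    [-0.82, -0.47, 0, 0, 0, -0.08],
    [-0.82, -0.47, 0, 0, 0, -0.08],
    [-0.82, -0.47, 0, 0, 0, -0.08],
    [-0.82, -0.47, 0, 0, 0, -0.08],
    [-0.82, -0.47, 0, 0, 0, -0.08],
    [-0.82, -0.47, 0, 0, 0, -0.08],
    [-0.82, -0.47, 0, 0, 0, -0.08],
    [-0.82, -0.47, 0, 0, 0, -0.08],
    [-0.82, -0.47, 0, 0, 0, -0.08],
    [-0.82, -0.47, 0, 0, 0, -0.08],
    [-0.82, -0.47, 0, 0, 0, -0.08],
    [0, 0, 0, 0, 0, 0],
  ],
  fingers=60,
  force=40,
)

```text
time: 1.98
ee_pos: [0.578, 0.2245, 0.2359]
eef_rot: [0.083, 0.997, -0.001, 0.0]
ft_force: [-0.7, -0.2, -0.4]
width: 0.0601
grip_force: 0.0
```

```bash
cat >> h.py <<'E'
def to(p,yaw=-9.15):
    s=read_state();M=R.from_quat(s['eef_rot']);d=M.inv().apply(np.array(p)-s['ee_pos'])/.04
    y=np.deg2rad(yaw);X=np.array([np.cos(y),np.sin(y),0]);Y=np.array([-np.sin(y),np.cos(y),0])
    if M.as_matrix()[:,1]@Y<0: X,Y=-X,-Y
    D=np.c_[-X,Y,[0,0,-1]]
    t=np.rad2deg((M.inv()*R.from_matrix(D)).as_rotvec())/8
    print('t',s['time'],'pos',s['ee_pos'].round(4),'shift',d.round(2),'turn',t.round(2),'f',s['ft_force'].round(1),'w',s['width'],'g',s['grip_force'])
    print('joints',s['joint_positions'].round(2))
E
python3 -c "
from h import *
to([.5605,-.242,.2])"
```

```text
t 1.975 pos [0.578  0.2245 0.2359] shift [ -1.49 -11.57   0.92] turn [-0.01  0.   -0.04] f [-0.7 -0.2 -0.4] w 0.06006123989730907 g 0.0
joints [-0.64  0.32  0.25  1.49 -0.08  1.34  1.02]
```

Emit:
carry_out(
  moves=[
    [-0.1, -0.77, 0.06, 0, 0, 0],
    [-0.1, -0.77, 0.06, 0, 0, 0],
    [-0.1, -0.77, 0.06, 0, 0, 0],
    [-0.1, -0.77, 0.06, 0, 0, 0],
    [-0.1, -0.77, 0.06, 0, 0, 0],
    [-0.1, -0.77, 0.06, 0, 0, 0],
    [-0.1, -0.77, 0.06, 0, 0, 0],
    [-0.1, -0.77, 0.06, 0, 0, 0],
    [-0.1, -0.77, 0.06, 0, 0, 0],
    [-0.1, -0.77, 0.06, 0, 0, 0],
    [-0.1, -0.77, 0.06, 0, 0, 0],
    [-0.1, -0.77, 0.06, 0, 0, 0],
    [-0.1, -0.77, 0.06, 0, 0, 0],
    [-0.1, -0.77, 0.06, 0, 0, 0],
    [-0.1, -0.77, 0.06, 0, 0, 0],
    [0, 0, 0, 0, 0, 0],
    [0, 0, 0, 0, 0, 0],
  ],
)

```text
time: 4.1
ee_pos: [0.5619, -0.2362, 0.2002]
eef_rot: [0.08, 0.997, 0.001, -0.0]
ft_force: [-0.1, -0.5, 0.3]
width: 0.06
grip_force: 0.0
```

Run:
```python
from h import *
to([.5605,-.242,.098])
c=cam('wrist');p=pts(c);im=c['pixels'].astype(int)
s=read_state()['ee_pos']
near=(np.hypot(p[...,0]-.56,p[...,1]+.24)<.07)&(c['range_z']>0)
d=near&(p[...,2]>.105)&(p[...,2]<.13)
q=p[d];print(len(q),np.median(q[:,2]) if len(q) else 0,cv2.minAreaRect((q[:,:2]*1000).astype(np.float32)) if len(q)>4 else 0)
h=near&(p[...,2]>.06)&(p[...,2]<.08);print('hatch top',np.median(p[h][:,2]))
cv2.imwrite('pics/4.png',c['pixels'][:,:,::-1])
```

```text
t 4.1 pos [ 0.5619 -0.2362  0.2002] shift [ 0.01 -0.15  2.56] turn [ 0.01 -0.    0.  ] f [-0.1 -0.5  0.3] w 0.059954032653765844 g 0.0
joints [-0.07  0.34  0.5   1.58 -0.17  1.27  1.86]
2962 0.11467486516314805 ((548.1626586914062, -240.87376403808594), (19.717126846313477, 106.5856704711914), 81.00387573242188)
hatch top 0.06888439857374062
```

View pics/4.png

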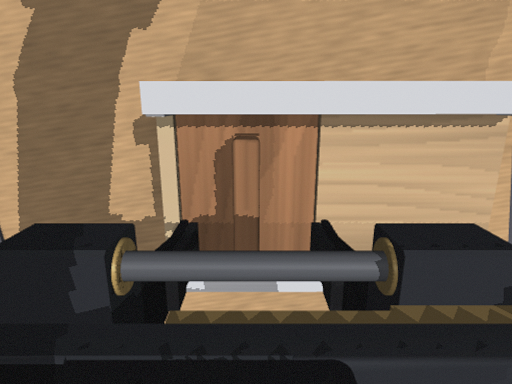

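The wrist view shows the bar at columns 233–260, centred between the open fingers (about 248). Its top is at 0.115 and its line agrees within 1 mm. Going down and closing.

Emit:
carry_out(
  moves=[
    [0, -0.08, 0.45, 0, 0, 0],
    [0, -0.07, 0.45, 0, 0, 0],
    [0, 0, 0.45, 0, 0, 0],
    [0, 0, 0.45, 0, 0, 0],
    [0, 0, 0.4, 0, 0, 0],
    [0, 0, 0.3, 0, 0, 0],
    [0, 0, 0.06, 0, 0, 0],
    [0, 0, 0, 0, 0, 0],
    [0, 0, 0, 0, 0, 0],
  ],
)

```text
time: 5.28
ee_pos: [0.5611, -0.2439, 0.0988]
eef_rot: [0.08, 0.997, -0.0, 0.001]
ft_force: [-0.3, -0.8, -0.4]
width: 0.0601
grip_force: 0.0
```

```bash
python3 -c "
from h import *
to([.5605,-.242,.098])"
```

```text
t 5.275 pos [ 0.5611 -0.2439  0.0988] shift [0.02 0.04 0.02] turn [-0.    0.01 -0.01] f [-0.3 -0.8 -0.4] w 0.06008421144822898 g 0.0
joints [-0.04  0.44  0.47  1.68 -0.22  1.08  1.91]
```

Emit:
carry_out(
  moves=[
    [0, 0, 0, 0, 0, 0],
    [0, 0, 0, 0, 0, 0],
    [0, 0, 0, 0, 0, 0],
    [0, 0, 0, 0, 0, 0],
    [0, 0, 0, 0, 0, 0],
    [0, 0, 0, 0, 0, 0],
  ],
  fingers=10,
  force=40,
)

```text
time: 6.02
ee_pos: [0.5608, -0.2436, 0.0981]
eef_rot: [0.08, 0.997, 0.0, -0.0]
ft_force: [-0.8, 0.9, -0.1]
width: 0.0198
grip_force: 40.0
```

```bash
python3 -c "
from h import *
to([.5605,-.242,.114])"
```

```text
t 6.025 pos [ 0.5608 -0.2436  0.0981] shift [ 0.01  0.04 -0.4 ] turn [ 0. -0. -0.] f [-0.8  0.9 -0.1] w 0.0197598658569338 g 39.999831514433026
joints [-0.04  0.44  0.47  1.68 -0.22  1.08  1.91]
```

Gripped at 19.8 mm. Next is a lift of 15.5 mm, midway between the deck (12) and the lips (19).

Emit:
carry_out(
  moves=[
    [0, 0, -0.1, 0, 0, 0],
    [0, 0, -0.1, 0, 0, 0],
    [0, 0, -0.1, 0, 0, 0],
    [0, 0, -0.09, 0, 0, 0],
    [0, 0, 0, 0, 0, 0],
    [0, 0, 0, 0, 0, 0],
  ],
)

```text
time: 6.78
ee_pos: [0.5607, -0.2436, 0.1136]
eef_rot: [0.08, 0.997, 0.0, -0.0]
ft_force: [-1.1, 0.1, -1.8]
width: 0.0197
grip_force: 40.0
```

```bash
python3 -c "
from h import *
Y=np.array([.159,.987]);g=np.array([.5608,-.2436])+.132*Y
to([*g,.1135])"
```

```text
t 6.775 pos [ 0.5607 -0.2436  0.1136] shift [-0.   3.3  0. ] turn [ 0.   -0.   -0.01] f [-1.1  0.1 -1.8] w 0.019667652605442495 g 39.999867640435696
joints [-0.04  0.42  0.48  1.67 -0.21  1.1   1.91]
```

Emit:
carry_out(
  moves=[
    [0, 0.1, 0, 0, 0, 0],
    [0, 0.2, 0, 0, 0, 0],
    [0, 0.25, 0, 0, 0, 0],
    [0, 0.25, 0, 0, 0, 0],
    [0, 0.25, 0, 0, 0, 0],
    [0, 0.25, 0, 0, 0, 0],
    [0, 0.25, 0, 0, 0, 0],
    [0, 0.25, 0, 0, 0, 0],
    [0, 0, 0, 0, 0, 0],
  ],
)

```text
time: 7.9
ee_pos: [0.5725, -0.1714, 0.1137]
eef_rot: [0.079, 0.997, 0.0, -0.0]
ft_force: [-0.7, -0.2, -1.4]
width: 0.0201
grip_force: 40.0
```

```bash
python3 -c "
from h import *
Y=np.array([.159,.987]);g=np.array([.5608,-.2436])+.132*Y
to([*g,.1135])"
```

```text
t 7.9 pos [ 0.5725 -0.1714  0.1137] shift [0.   1.47 0.  ] turn [ 0.   -0.    0.01] f [-0.7 -0.2 -1.4] w 0.020050428883769195 g 39.999901028349996
joints [-0.15  0.39  0.45  1.7  -0.19  1.09  1.77]
```

Emit:
carry_out(
  moves=[
    [0, 0.15, 0, 0, 0, 0],
    [0, 0.25, 0, 0, 0, 0],
    [0, 0.25, 0, 0, 0, 0],
    [0, 0.25, 0, 0, 0, 0],
    [0, 0.25, 0, 0, 0, 0],
    [0, 0.2, 0, 0, 0, 0],
    [0, 0.12, 0, 0, 0, 0],
    [0, 0, 0, 0, 0, 0],
    [0, 0, 0, 0, 0, 0],
  ],
)

```text
time: 9.02
ee_pos: [0.5815, -0.1151, 0.1137]
eef_rot: [0.08, 0.997, -0.0, 0.0]
ft_force: [-0.4, 0.9, -1.7]
width: 0.0194
grip_force: 40.0
```

```bash
python3 -c "
from h import *
Y=np.array([.159,.987]);g=np.array([.5608,-.2436])+.132*Y
to([*g,.1101])"
```

```text
t 9.025 pos [ 0.5815 -0.1151  0.1137] shift [0.   0.04 0.09] turn [-0.    0.   -0.01] f [-0.4  0.9 -1.7] w 0.019422463212991226 g 39.99983553774655
joints [-0.23  0.38  0.43  1.72 -0.18  1.09  1.66]
```

Chest y is now about +58, with no contact forces. Lowering to the deck, 3.5 mm down.

Emit:
carry_out(
  moves=[
    [0, 0, 0.04, 0, 0, 0],
    [0, 0, 0.04, 0, 0, 0],
    [0, 0, 0.01, 0, 0, 0],
    [0, 0, 0, 0, 0, 0],
    [0, 0, 0, 0, 0, 0],
  ],
)

```text
time: 9.65
ee_pos: [0.5817, -0.1146, 0.1101]
eef_rot: [0.08, 0.997, 0.0, 0.0]
ft_force: [0.2, 0.1, -2.2]
width: 0.0196
grip_force: 40.0
```

```bash
python3 -c "
from h import *
to([.5815,-.1151,.1101])"
```

```text
t 9.65 pos [ 0.5817 -0.1146  0.1101] shift [ 0.   -0.01 -0.  ] turn [ 0.  0. -0.] f [ 0.2  0.1 -2.2] w 0.019625809615458716 g 39.99978899024427
joints [-0.23  0.38  0.43  1.72 -0.18  1.08  1.66]
```

Emit:
carry_out(
  moves=[
    [0, 0, 0.015, 0, 0, 0],
    [0, 0, 0, 0, 0, 0],
  ],
)

```text
time: 9.9
ee_pos: [0.5817, -0.1146, 0.1101]
eef_rot: [0.08, 0.997, 0.0, 0.0]
ft_force: [-2.8, 0.3, 4.7]
width: 0.0198
grip_force: 40.0
```

Emit:
carry_out(
  moves=[
    [0, 0, 0.015, 0, 0, 0],
    [0, 0, 0, 0, 0, 0],
  ],
)

```text
time: 10.15
ee_pos: [0.5817, -0.1146, 0.11]
eef_rot: [0.08, 0.997, 0.0, 0.0]
ft_force: [-6.2, 1.1, 11.0]
width: 0.0194
grip_force: 40.0
```

It bears on the deck, exactly 12 mm above the start. Easing off the press and releasing.

Emit:
carry_out(
  moves=[
    [0, 0, -0.022, 0, 0, 0],
    [0, 0, 0, 0, 0, 0],
  ],
)

```text
time: 10.4
ee_pos: [0.5817, -0.1146, 0.1101]
eef_rot: [0.08, 0.997, 0.0, 0.0]
ft_force: [-3.1, -0.2, 4.8]
width: 0.0197
grip_force: 40.0
```

Emit:
carry_out(
  moves=[
    [0, 0, 0, 0, 0, 0],
    [0, 0, 0, 0, 0, 0],
    [0, 0, 0, 0, 0, 0],
    [0, 0, 0, 0, 0, 0],
  ],
  fingers=50,
)

```text
time: 10.9
ee_pos: [0.5816, -0.1145, 0.1097]
eef_rot: [0.08, 0.997, 0.0, -0.0]
ft_force: [0.6, -0.2, -0.3]
width: 0.0479
grip_force: 0.0
```

Emit:
carry_out(
  moves=[
    [0, 0, -0.2, 0, 0, 0],
    [0, 0, -0.3, 0, 0, 0],
    [0, 0, -0.5, 0, 0, 0],
    [0, 0, -0.7, 0, 0, 0],
    [0, 0, -0.7, 0, 0, 0],
    [0, 0, -0.7, 0, 0, 0],
    [0, 0, -0.5, 0, 0, 0],
    [0, 0, 0, 0, 0, 0],
    [0, 0, 0, 0, 0, 0],
  ],
)

```text
time: 12.02
ee_pos: [0.5814, -0.1145, 0.2533]
eef_rot: [0.08, 0.997, 0.0, -0.0]
ft_force: [-0.4, 0.2, 0.6]
width: 0.05
grip_force: 0.0
```

Run:
```python
from h import *
a=cam('scene')
cv2.imwrite('pics/5.png',cv2.resize(a['pixels'][130:250,130:290,::-1],(800,600)))
p=pts(a);im=a['pixels'].astype(int)
y=np.deg2rad(-9.15);C=p[...,:2]-[.572,-.171];x=C[...,0]*np.cos(y)+C[...,1]*np.sin(y);yy=-C[...,0]*np.sin(y)+C[...,1]*np.cos(y)
d=(abs(x)<.05)&(abs(yy)<.14)&(p[...,2]>.115)&(p[...,2]<.135);print('bar y',yy[d].mean(),x[d].mean(),np.median(p[d][:,2]))
d=(abs(x)<.06)&(abs(yy)<.14)&(p[...,2]>.077)&(p[...,2]<.088);print('hatch z,yrange',np.median(p[d][:,2]),np.percentile(yy[d],[2,98]))
to([.58,-.11,.2])
```

```text
bar y 0.0645648068988708 0.00025905764002515666 0.12536828674806938
hatch z,yrange 0.0813163000563995 [0.01353228 0.12165518]
t 12.075 pos [ 0.5812 -0.1144  0.253 ] shift [0.05 0.1  1.32] turn [ 0.   -0.01 -0.  ] f [-0.2 -0.1  0.2] w 0.049786022497093615 g 0.0
joints [-0.26  0.26  0.46  1.55 -0.12  1.36  1.62]
```

View pics/5.png

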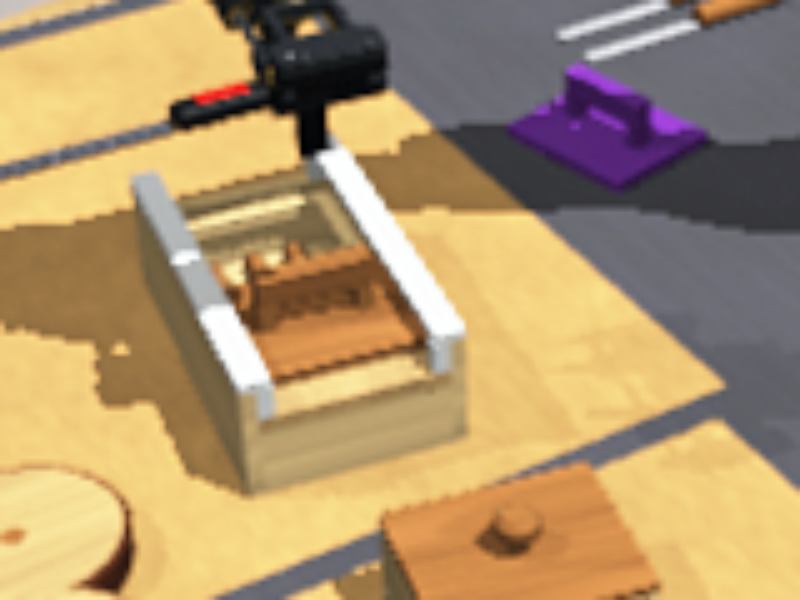

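The picture shows the hatch lying flat on the deck around (335,310), with the well open behind it at (270,225) and the gripper clear. The box with the knob is at (520,525), undisturbed.

```bash
python3 -c "
from bench import r
print(r.close_job())"
```

```text
the job is handed in; nothing more can be done
None
```

The hatch now lies flat and released on the deck at about y = +60 mm with the well fully uncovered. The arm never went near the small box or the loose file, and I handed the job in at about 12 s.

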